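# Tip the cooking stone out of its holder and onto the heat diffuser

## Task

Take the broader of the two dark cooking stones out of its wooden holder and lay it flat in the middle of the round steel heat diffuser, ready to be heated. It sits flush with no room for fingers, so first press down the end of it that lies at the notched end of the holder: the other end tips up, stays up, and can be taken by its sides. Leave the narrower stone in its holder, undisturbed.

Things in the scene. Friction and masses are not known exactly. Their poses are not given: they have to be found in the camera images.
- broad_stone: Dark slab to move, 120 (x) x 56 (y) x 20 mm, 0.24-0.36 kg; origin at its underside's centre, z up. Starts flush in broad_holder, axes parallel, centre 3 mm to +x. Pressing its top 15 mm down, 12 mm from its -x end (under 2 N), tips it over; let go, it stays tilted 20 deg, its +x end just clear of the rim, to be gripped there across y. Pressing the +x end does nothing.
- broad_holder: Fixed wooden block, 156 (x) x 86 (y) x 48 mm; origin at its underside's centre, z up. Pocket 59 mm wide, x -63 to +64 mm, open at the top. Notched end = -x: end wall cut down to z 28 mm over the middle 38 mm. Pocket floor level at z 28 mm from x = +1 mm to the +x end; from that ridge a ramp falls 20 deg toward -x, hollow under the stone.
- diffuser: Round steel heat diffuser fixed on the range top: flat disc 180 mm in diameter, 8 mm thick, with a small flat tab (38 mm long) toward its -x side. Origin at the centre of the disc's underside, z up; its upper face is at z = 8 mm.
- narrow_stone: The other dark stone slab, 120 mm x 36 mm x 20 mm, in a narrower holder (66 mm wide, otherwise of the same build). Origin at the centre of its underside. To be left alone.

How it is judged:
By the outcome, as a careful person would: the job done as asked, in the order asked, and still so for the second after the job is handed in, with the robot touching nothing.
It also fails if it takes over 48 s, if anything falls off the work surface, if the arm or the gripper's body presses on something with over 40 N, if the wrist force passes 120 N, or if a joint passes its speed limit or range.

## Robot

A 6-joint arm with a two-finger parallel gripper is mounted at the origin on a cart in front of the work surface, level with it; the furniture and walls round the work are solid. World frame = base frame: x ahead of the robot, y to its left, z up, the work surface at z = 0. Lengths are in mm, angles in degrees, forces in N, time in s.
With the tool pointing down it reaches from about 350 to 975 mm from the base axis. Payload 4.9 kg.
Tool frame: the origin (TCP) lies on the centre line of the jaws, within the pads' length; the fingertips stand 19 mm ahead of it and the grasp point (between the pads) is the TCP; z points along the fingers, y is the line along which they close (so a half turn about z gives the same grasp; the last joint's range is limited). The gripper opens to 85 mm and grips with 20 to 120 N. Pads are 22 mm wide; open, the fingers measure 114 mm over their backs; the gripper's body (76 mm by 85 mm) begins 54 mm behind the grasp point. The pads swing forward as they close: fully open they stand 13 mm farther back than shut.
Start: joints at [-73.912, 3.019, 92.412, -0, 84.569, -6.818], TCP at [243.264, -575.694, 250.304] pointing down, gripper open.
Joint ranges: [-172.51, 172.51], [-57.92, 126.97], [3.15, 148.05], [-58.71, 238.71], [5.1, 150.11], [-179.66, 179.66]. Speed limits (degrees/s): [147.25, 147.25, 180, 180, 180, 180].

## Interface

Orientations are given as [roll, pitch, yaw] about the fixed x, y, z axes, in that order (R = Rz(yaw) Ry(pitch) Rx(roll)).
In Python, from cell import * gives the robot as it stands.
- The arm moves only by the tool arm_command, never from a script. Its argument "increments" is a list of rows, each a list of 7 numbers: the turn, a rotation vector about the tool's x, y, z in units of 5 degrees (1.0 is 5 degrees), then the shift along the tool's x, y, z in units of 50 mm (1.0 is 50 mm), then the finger opening in mm, from 0 to 85.4. In form: [[ax, ay, az, tx, ty, tz, jaw], ...]. A call has 1 to 20 rows; each row shifts and turns the commanded pose from where the row before left it, along the tool's axes as they then stand; what a row does not reach is not made up. A row lasts 1/10 s, in which the tool goes at most 50 mm and 8.59 degrees, less where a joint would pass 70% of its speed; a pose out of reach is approached as far as the arm can. A call is refused whole if a number of a shift passes 1 or a number of a turn 1, either way. A call with a gripper value outside its range is refused whole. The fingers move at their own pace and stop on an object; the grip force is fixed at half the most. Time passes only in rows, so rows that do not move let the fingers close. It gives the time, the measured TCP pose, the force, the opening and the grip force at its end, in the units of the state.
- sense(): the state, without advancing time (a new reading comes with each control period).
- get_image(name): name is "side" or "top" or "wrist"; returns the picture (420x560x3 uint8, red, green, blue); there is no depth.
- get_calibration(name): a dict with "mtx" (3x3 intrinsics, pixels), "k1" (the pictures are not rectified: a ray, as slopes to the right and down, at radius r is drawn at 1 + k1 r^2 times it, then the intrinsics apply), "R" (3x3) and "t" (3): a world point X has camera coordinates R X + t. Camera axes: x right, y down, z forward; pixel columns grow to the right and rows downward; lengths in mm; the calibration is good to about 2 mm. A picture is of the moment at which its call begins: read the wrist's pose just before it. get_calibration takes no time and is no camera call; for the wrist camera it gives the pose at the moment of the call.
- job_done(): hands the job in; it is judged then, once.
The state is a dict: "time": time; "joint_positions": joint angles; "qvel": joint speeds; "effort": joint torques, N m; "eef_pos": TCP position; "ee_rot": TCP orientation; "contact_force": force on the tool from outside, world axes, zero at the start; "torque": the same for the moment, N m; "grip_width": opening from 0.0 (shut) to 1.0 (fully open); "grasp_force": force on a finger pad.
Only numpy, scipy, OpenCV 4.12 (cv2) and the standard library are available. Lean on these libraries where they do the work, as an engineer would, in place of code of your own. Each camera call takes 0.05 s, during which the arm holds its last target. There are 200 camera calls.

## Working session

There is one attempt and no reset: what is moved stays moved. The work goes in short steps, Python scripts to look and compute and a tool call to move; the robot and the scene stay as the last step left them, time stands still between calls to the robot, and variables do not carry over. Pictures are saved under pics/ and viewed, at most 10 in all, crops included, and the job is handed in when it is done.

Besides the shell and the picture viewer there is one more tool, called after "Call:" as name(argument=value, ...), one argument or row to a line, values as JSON. arm_command: Moves the arm, as the interface text tells. Its arguments: {"type":"object","properties":{"increments":{"type":"array"}},"required":["increments"]}

```bash
mkdir -p pics; cat > h.py <<'E'
from cell import *
import numpy as np, cv2
from scipy.spatial.transform import Rotation as Ro
def ray(c,u,v):
    K=np.array(c["mtx"]);d=np.array([(u-K[0,2])/K[0,0],(v-K[1,2])/K[1,1]])
    s=d.copy()
    for _ in range(30): s=d/(1+c["k1"]*(s@s))
    R=np.array(c["R"]);return -R.T@np.array(c["t"]),R.T@np.r_[s,1]
def onz(c,u,v,z):
    o,d=ray(c,u,v);return o+d*(z-o[2])/d[2]
def proj(c,X):
    p=np.array(c["R"])@np.array(X,float)+np.array(c["t"]);s=p[:2]/p[2];s=s*(1+c["k1"]*(s@s))
    K=np.array(c["mtx"]);return K[0,0]*s[0]+K[0,2],K[1,1]*s[1]+K[1,2]
def snap(n,f):
    c=get_calibration(n);im=get_image(n);cv2.imwrite("pics/"+f,im[...,::-1]);return c,im
E
python3 - <<'E'
from h import *
s=sense();print(s)
for n in("top","side"):
    c,i=snap(n,n+"0.png");print(n,-np.array(c["R"]).T@np.array(c["t"]),c["k1"],c["mtx"])
E
```

```text
{'time': 0.0, 'joint_positions': array([-7.39122860e+01,  3.05773931e+00,  9.24917773e+01,  8.71799239e-04,
        8.45699025e+01, -6.81763326e+00]), 'qvel': array([-0.06165083, -0.06931031, -0.04321446,  0.06374634,  0.08516647,
       -0.03397062]), 'effort': array([ 3.29103903e-03, -3.93671143e+01, -3.70175958e+01,  1.94202189e-04,
        6.95652081e-03,  7.03009661e-06]), 'eef_pos': array([ 243.10227   , -575.146652  ,  249.06107286]), 'ee_rot': array([-1.79881528e+02, -1.50377550e-02,  2.29052483e+01]), 'contact_force': array([ 0.51269521, -0.16689146, -1.06883909]), 'torque': array([ 0.01899616,  0.01194169, -0.00891566]), 'grasp_force': 0.0, 'grip_width': 0.9990598629118639}
top [314.93215844  73.97387122 909.4757888 ] -0.09441898373832462 [[392.85264521   0.         281.88952848]
 [  0.         392.85264521 205.5259231 ]
 [  0.           0.           1.        ]]
side [ 372.42462771 -577.66466775  625.02386705] -0.11190310469202674 [[405.82015984   0.         283.96029884]
 [  0.         405.82015984 212.04140116]
 [  0.           0.           1.        ]]
```

View pics/top0.png

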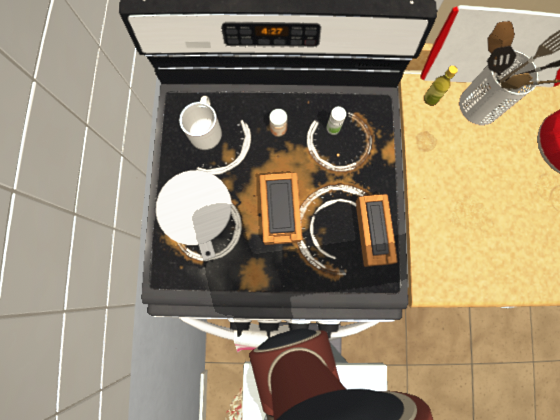

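View pics/side0.png

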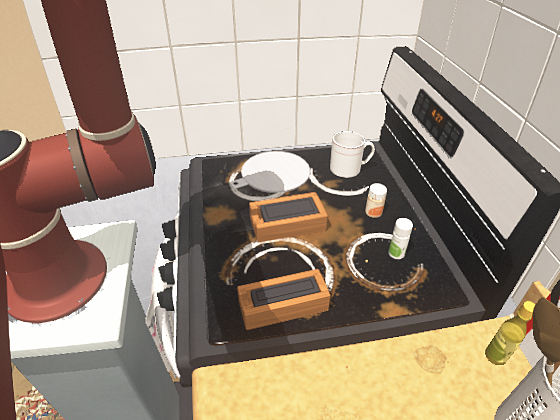

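The top view shows the broad holder at about (280,208), the narrow one at (377,230), and the diffuser disc at (194,207) with its tab toward the robot. Next I'll measure these and enlarge the broad holder.

```bash
python3 - <<'E'
from h import *
im=cv2.imread("pics/top0.png");c=get_calibration("top")
hsv=cv2.cvtColor(im,cv2.COLOR_BGR2HSV)
m=cv2.inRange(hsv,(5,120,110),(20,255,255));m[:160]=0;m[275:]=0;m[:,:250]=0;m[:,400:]=0
cv2.imwrite("pics/m.png",m)
k=cv2.morphologyEx(m,cv2.MORPH_OPEN,np.ones((3,3)))
cs,_=cv2.findContours(k,0,2)
for q in sorted(cs,key=cv2.contourArea)[-3:]:
    r=cv2.minAreaRect(q);b=cv2.boxPoints(r);print(r,cv2.contourArea(q));print([onz(c,*p,48)[:2].round(0) for p in b])
g=cv2.inRange(hsv,(0,0,150),(180,50,255));g[:160]=0;g[260:]=0;g[:,:152]=0;g[:,240:]=0
cs,_=cv2.findContours(g,0,2);q=max(cs,key=cv2.contourArea);h=cv2.convexHull(q);e=cv2.fitEllipse(h);print(e,cv2.minEnclosingCircle(q),onz(c,*e[0],8))
e2=e[0]
for d in((e[1][1]/2,0),(0,e[1][1]/2)):
  print(np.linalg.norm(onz(c,e2[0]-d[0],e2[1]-d[1],8)-onz(c,e2[0]+d[0],e2[1]+d[1],8)))
a=cv2.resize(im[160:280,150:400],None,fx=3.2,fy=3.2,interpolation=cv2.INTER_CUBIC)
cv2.imwrite("pics/crop.png",a)
E
```

```text
((338.5, 178.5), (17.0, 39.0), 90.0) 218.5
[array([581.,  -6.]), array([583., -95.]), array([542., -94.]), array([541.,  -6.])]
((377.454345703125, 229.1653289794922), (69.98863983154297, 29.860017776489258), 82.23483276367188) 961.0
[array([520., -94.]), array([ 531., -162.]), array([ 374., -177.]), array([ 365., -111.])]
((285.0, 204.0), (88.0, 70.0), 90.0) 4550.5
[array([602., 153.]), array([605.,  -8.]), array([403.,  -7.]), array([400., 146.])]
((207.39938354492188, 208.08070373535156), (92.7640380859375, 108.74620056152344), 44.72099685668945) ((209.4878387451172, 205.76768493652344), 54.45786666870117) [496.01060961 253.01254247   8.        ]
257.936947752199
261.7686675749555
```

View pics/crop.png

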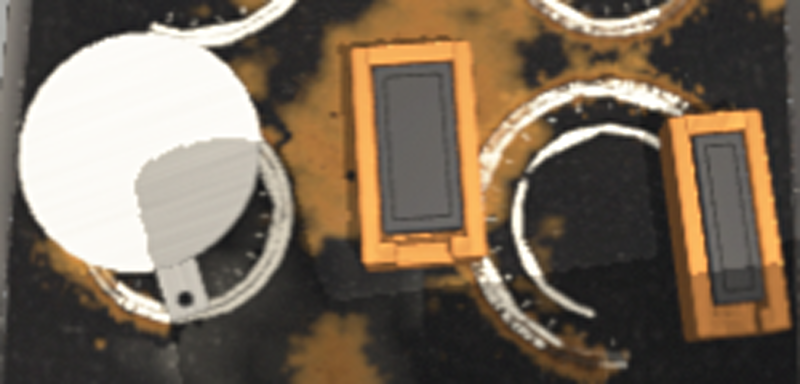

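The crop shows the broad stone's corners near crop (371,66), (452,62), (463,229) and (384,235), with the notch at the near end (425,250). The disc's centre is near crop (141,152), with its tab at (183,290).

```bash
python3 - <<'E'
from h import *
c=get_calibration("top")
P=np.array([onz(c,150+u/3.2,160+v/3.2,48) for u,v in((371,66),(452,62),(463,229),(384,235))])[:,:2]
print(P.round(),P.mean(0));a=(P[0]+P[1]-P[2]-P[3])/2;print("len",np.linalg.norm(a),"yaw",np.degrees(np.arctan2(a[1],a[0])),"wid",np.linalg.norm(P[0]-P[1]))
D=[onz(c,150+u/3.2,160+v/3.2,8)[:2] for u,v in((20,152),(262,150),(141,32),(141,152),(183,297))];print(np.array(D).round())
s=sense();w=get_calibration("wrist");R=Ro.from_euler("xyz",s["ee_rot"],degrees=True).as_matrix()
print("cam in tool",R.T@(-np.array(w["R"]).T@w["t"]-s["eef_pos"]),"fwd",R.T@np.array(w["R"])[2],w["mtx"][0][0])
for yaw in (-6,174,84,-96):
  Rt=Ro.from_euler("xyz",[180,0,yaw],degrees=True);print(yaw,(Ro.from_matrix(R).inv()*Rt).as_rotvec(degrees=True)/5)
print(R)
E
```

```text
[[554. 115.]
 [558.  58.]
 [438.  49.]
 [433. 103.]] [495.61665766  81.08689438]
len 120.53628057169134 yaw 4.961810765437556 wid 57.61467047252593
[[495. 375.]
 [500. 195.]
 [589. 291.]
 [497. 285.]
 [391. 248.]]
cam in tool [  84.75543663   -1.51535392 -123.21476467] fwd [-3.25883844e-01  3.64367511e-04  9.45409746e-01] 376.74178952235997
-6 [-2.17278629e-02  2.70908928e-03  5.78118568e+00]
174 [-3.64979814e-03 -2.92726837e-02 -3.02188008e+01]
84 [ -0.0179345   -0.01395805 -12.2188088 ]
-96 [-1.60321817e-02  2.05995226e-02  2.37811791e+01]
[[ 9.21145140e-01  3.89218927e-01 -5.07149571e-04]
 [ 3.89219182e-01 -9.21143372e-01  1.82130324e-03]
 [ 2.41728226e-04 -1.87507697e-03 -9.99998213e-01]]
```

Call:
arm_command(
  increments=[
    [0, 0, 0, 0.55, -0.65, 0.05, 0],
    [0, 0, 0, 0.55, -0.65, 0.05, 0],
    [0, 0, 0, 0.55, -0.65, 0.05, 0],
    [0, 0, 0, 0.55, -0.65, 0.05, 0],
    [0, 0, 0, 0.55, -0.65, 0.05, 0],
    [0, 0, 0, 0.55, -0.65, 0.05, 0],
    [0, 0, 0, 0.55, -0.65, 0.05, 0],
    [0, 0, 0, 0.55, -0.65, 0.05, 0],
    [0, 0, 0, 0.55, -0.65, 0.05, 0],
    [0, 0, 0, 0.55, -0.65, 0.05, 0],
    [0, 0, 0, 0.55, -0.65, 0.05, 0],
    [0, 0, 0, 0.55, -0.65, 0.05, 0],
    [0, 0, 0, 0.55, -0.65, 0.05, 0],
    [0, 0, 0, 0.55, -0.65, 0.05, 0],
    [0, 0, 0, 0.55, -0.65, 0.05, 0],
    [0, 0, 0, 0.55, -0.65, 0.05, 0],
    [0, 0, 0.9, 0, 0, 0, 0],
    [0, 0, 0.9, 0, 0, 0, 0],
    [0, 0, 0.9, 0, 0, 0, 0],
    [0, 0, 0.9, 0, 0, 0, 0],
  ],
)

```text
time: 2.1
eef_pos: [445.8, 74.8, 209.7]
ee_rot: [-180.0, 0.1, 4.8]
contact_force: [0.5, 0.2, 0.8]
grip_width: -0.003
grasp_force: 0.0
```

```bash
python3 - <<'E'
from h import *
s=sense();print(s["time"],s["eef_pos"],s["ee_rot"],s["grip_width"],s["contact_force"],s["joint_positions"])
c,i=snap("wrist","w1.png")
E
```

```text
2.1 [445.79985987  74.83138655 209.72899268] [-1.79996205e+02  6.04958419e-02  4.75752770e+00] -0.0031655693292407944 [0.47810575 0.16414969 0.76706072] [ 8.18096426e-02 -2.03060252e+01  1.17147492e+02 -1.15704101e-03
  8.32191369e+01  8.53244212e+01]
```

View pics/w1.png

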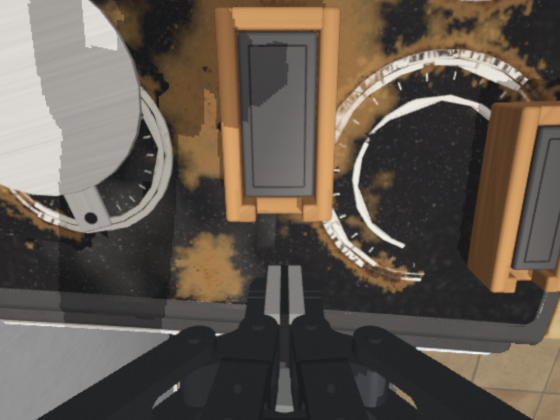

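The wrist view shows the broad stone with corners near (238,31), (320,29), (315,199) and (242,198), and the notch at the near end (280,205). The disc is at the upper left.

```bash
python3 - <<'E'
from h import *
c=get_calibration("wrist");im=cv2.imread("pics/w1.png");hsv=cv2.cvtColor(im,cv2.COLOR_BGR2HSV)
m=cv2.inRange(hsv,(0,0,30),(180,110,130));w=np.zeros_like(m);w[27:206,230:328]=m[27:206,230:328]
w=cv2.morphologyEx(w,cv2.MORPH_OPEN,np.ones((7,7)))
q=max(cv2.findContours(w,0,2)[0],key=cv2.contourArea);b=cv2.approxPolyDP(cv2.convexHull(q),8,True)[:,0];print(b.tolist())
for B in (b,[(238,31),(320,29),(315,199),(242,198)]):
  P=np.array([onz(c,*p,48)[:2] for p in B]);print(P.round(1).tolist(),P.mean(0))
g=cv2.inRange(hsv,(0,0,95),(180,45,255));g[190:]=0;g[:,150:]=0
q=max(cv2.findContours(g,0,2)[0],key=cv2.contourArea)[:,0]
q=q[(q[:,0]>100)&(q[:,1]>2)&(q[:,1]<150)]
X=np.array([onz(c,*p,8)[:2] for p in q.astype(float)])
A=np.c_[2*X,np.ones(len(X))];s=np.linalg.lstsq(A,(X**2).sum(1),rcond=None)[0];print("disc",s[:2],np.sqrt(s[2]+s[:2]@s[:2]),len(X))
E
```

```text
[[313, 31], [313, 194], [246, 196], [237, 36]]
[[560.6, 65.7], [444.4, 53.2], [438.5, 105.9], [553.3, 117.5]] [499.20170772  85.59100195]
[[556.4, 116.9], [562.2, 61.1], [440.4, 51.2], [436.6, 109.0]] [498.9159682  84.5534419]
disc [502.9287616  267.11385181] 70.10714321544714 92
```

Call:
arm_command(
  increments=[
    [0, 0, 0, 0.09, -0.09, 0.4, 0],
    [0, 0, 0, 0, 0, 0.5, 0],
    [0, 0, 0, 0, 0, 0.5, 0],
    [0, 0, 0, 0, 0, 0.5, 0],
    [0, 0, 0, 0, 0, 0.4, 0],
    [0, 0, 0, 0, 0, 0.2, 0],
    [0, 0, 0, 0, 0, 0.1, 0],
    [0, 0, 0, 0, 0, 0.1, 0],
    [0, 0, 0, 0, 0, 0.0, 0],
  ],
)

```text
time: 3.05
eef_pos: [450.5, 79.4, 75.5]
ee_rot: [180.0, -0.0, 4.9]
contact_force: [0.1, 0.1, -0.9]
grip_width: 0.001
grasp_force: 0.0
```

Call:
arm_command(
  increments=[
    [0, 0, 0, 0, 0, 0.06, 0],
    [0, 0, 0, 0, 0, 0.06, 0],
    [0, 0, 0, 0, 0, 0.06, 0],
    [0, 0, 0, 0, 0, 0.06, 0],
    [0, 0, 0, 0, 0, 0.06, 0],
    [0, 0, 0, 0, 0, 0, 0],
  ],
)

```text
time: 3.65
eef_pos: [449.8, 79.4, 59.7]
ee_rot: [-180.0, 0.1, 4.9]
contact_force: [-0.4, 0.0, 0.2]
grip_width: 0.002
grasp_force: 0.0
```

Call:
arm_command(
  increments=[
    [0, 0, 0, 0, 0, 0.04, 0],
    [0, 0, 0, 0, 0, 0.04, 0],
    [0, 0, 0, 0, 0, 0, 0],
  ],
)

```text
time: 3.95
eef_pos: [450.1, 79.4, 56.0]
ee_rot: [-180.0, 0.0, 4.9]
contact_force: [0.0, -0.8, -0.3]
grip_width: -0.001
grasp_force: 0.0
```

Call:
arm_command(
  increments=[
    [0, 0, 0, 0, 0, 0.03, 0],
    [0, 0, 0, 0, 0, 0, 0],
  ],
)

```text
time: 4.15
eef_pos: [450.2, 79.4, 54.7]
ee_rot: [-180.0, 0.0, 4.9]
contact_force: [0.0, 0.4, 0.5]
grip_width: 0.004
grasp_force: 0.0
```

```bash
python3 - <<'E'
from h import *
s=sense();print(s["eef_pos"],s["contact_force"])
c,i=snap("side","s1.png")
cv2.imwrite("pics/s1c.png",cv2.resize(i[150:300,180:380,::-1],None,fx=3,fy=3,interpolation=cv2.INTER_CUBIC))
E
```

```text
[450.17238272  79.42739654  54.66303273] [0.01827955 0.40964066 0.46847538]
```

View pics/s1c.png

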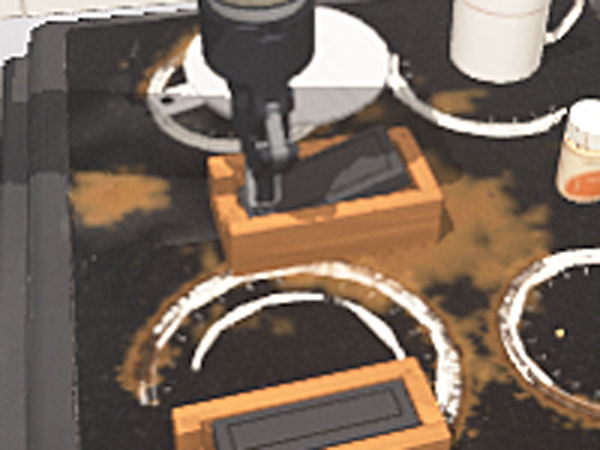

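The side view shows the stone tipped: its near end is under the fingertips at crop (265,190) and its far end has risen at (390,140). I'll press slightly further to confirm it has bottomed out.

Call:
arm_command(
  increments=[
    [0, 0, 0, 0, 0, 0.03, 0],
    [0, 0, 0, 0, 0, 0, 0],
  ],
)

```text
time: 4.4
eef_pos: [450.5, 79.4, 54.0]
ee_rot: [180.0, 0.0, 4.9]
contact_force: [-1.7, 0.2, 4.1]
grip_width: -0.001
grasp_force: 2.4
```

Call:
arm_command(
  increments=[
    [0, 0, 0, 0, 0, -0.05, 0],
    [0, 0, 0, 0, 0, -0.2, 0],
    [0, 0, 0, 0, 0, -0.5, 0],
    [0, 0, 0, 0, 0, -0.7, 0],
    [0, 0, 0, 0, 0, -0.7, 60],
    [0, 0, 0, 0.2, 0, -0.7, 85],
    [0, 0, 0, 0.3, 0, 0, 85],
    [0, 0, 0, 0.3, 0, 0, 85],
    [0, 0, 0, 0, 0, 0, 85],
    [0, 0, 0, 0, 0, 0, 85],
  ],
)

```text
time: 5.4
eef_pos: [489.8, 82.8, 195.8]
ee_rot: [-180.0, 0.0, 4.9]
contact_force: [-0.4, -0.9, -0.1]
grip_width: 0.986
grasp_force: 0.0
```

```bash
python3 - <<'E'
from h import *
s=sense();print(s["time"],s["eef_pos"],s["ee_rot"],s["grip_width"])
c,i=snap("wrist","w2.png")
y=np.radians(4.5);u=np.array([np.cos(y),np.sin(y)]);v=np.array([-u[1],u[0]])
for l,z in((49.4,68),(56.3,49.2)):
  for w in(28,-28): print(l,z,w,proj(c,np.r_[np.array([498,83.5])+l*u+w*v,z]))
E
```

```text
5.4 [489.763694    82.83496337 195.8356464 ] [-1.79998971e+02  4.06472817e-02  4.91073778e+00] 0.985940013700521
49.4 68 28 (np.float64(244.12654772102923), np.float64(119.8348260135235))
49.4 68 -28 (np.float64(330.03265672051634), np.float64(120.46234354284435))
56.3 49.2 28 (np.float64(246.541342387542), np.float64(106.71138882619147))
56.3 49.2 -28 (np.float64(327.3781514798392), np.float64(107.3097529290117))
```

View pics/w2.png

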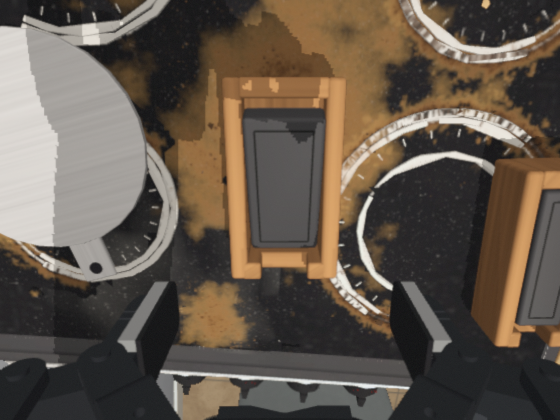

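The far end's top edge is seen at about (243..326, 123), close to the prediction (244..330, 120), so the tilt of 20° is confirmed. I'll now approach along the tilted axis.

Call:
arm_command(
  increments=[
    [0, 0, 0, 0.26, 0, 0.4, 85],
    [0, 0, 0, 0.26, -0.03, 0.4, 85],
    [0, 1, 0, 0, 0, 0, 85],
    [0, 1, 0, 0, 0, 0, 85],
    [0, 1, 0, 0, 0, 0, 85],
    [0, 1, 0, 0, 0, 0, 85],
    [0, 0, 0, -0.2, 0, 0.56, 85],
    [0, 0, 0, 0, 0, 0, 85],
  ],
)

```text
time: 6.25
eef_pos: [512.1, 86.5, 121.6]
ee_rot: [-180.0, -19.5, 4.9]
contact_force: [-0.3, 0.1, -1.1]
grip_width: 0.992
grasp_force: 0.0
```

```bash
python3 - <<'E'
from h import *
s=sense();print(s["time"],s["eef_pos"],s["ee_rot"])
R=Ro.from_euler("xyz",s["ee_rot"],degrees=True).as_matrix()
print("units to grasp",R.T@(np.array([535.8,88,70])-s["eef_pos"])/50)
c,i=snap("wrist","w3.png")
E
```

```text
6.25 [512.09752425  86.52348183 121.57528693] [-179.96631653  -19.5232448     4.89989849]
units to grasp [0.10282085 0.0117334  1.13087987]
```

View pics/w3.png

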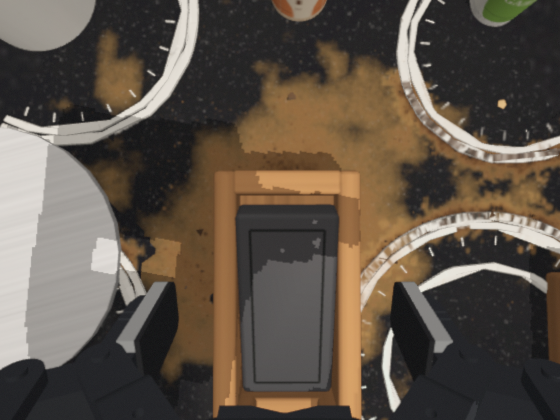

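The raised end is centred at u≈287, between the jaws (178 and 392, centre 285), with its top edge at v≈226.

```bash
python3 - <<'E'
from h import *
c=get_calibration("wrist")
for p in((237,226),(337,226),(287,226)): print(onz(c,*p,68).round(1))
E
```

```text
[541.4 115.6  68. ]
[545.9  62.8  68. ]
[543.6  89.2  68. ]
```

Call:
arm_command(
  increments=[
    [0, 0, 0, 0.08, 0, 0.4, 85],
    [0, 0, 0, 0, 0, 0.4, 85],
    [0, 0, 0, 0, 0, 0.2, 85],
    [0, 0, 0, 0, 0, 0.13, 85],
    [0, 0, 0, 0, 0, 0, 85],
    [0, 0, 0, 0, 0, 0, 85],
  ],
)

```text
time: 6.9
eef_pos: [539.5, 88.6, 75.1]
ee_rot: [180.0, -20.0, 4.9]
contact_force: [0.3, -0.1, -0.7]
grip_width: 0.993
grasp_force: 0.0
```

Call:
arm_command(
  increments=[
    [0, 0, 0, 0, 0, 0, 70],
    [0, 0, 0, 0, 0, 0, 60],
    [0, 0, 0, 0, 0, 0, 50],
    [0, 0, 0, 0, 0, 0, 40],
    [0, 0, 0, 0, 0, 0, 40],
    [0, 0, 0, 0, 0, 0, 40],
    [0, 0, 0, 0, 0, 0, 40],
  ],
)

```text
time: 7.6
eef_pos: [539.6, 88.5, 74.9]
ee_rot: [180.0, -20.1, 4.9]
contact_force: [1.7, 0.6, 1.6]
grip_width: 0.623
grasp_force: 62.6
```

The grip is about 4 mm too near the stone's end and 3 mm shallow, so I'll reopen and correct.

Call:
arm_command(
  increments=[
    [0, 0, 0, 0, 0, 0, 70],
    [0, 0, 0, 0, 0, 0, 85],
    [0, 0, 0, 0, 0, 0, 85],
    [0, 0, 0, -0.08, 0, 0.03, 85],
    [0, 0, 0, 0, 0, 0.03, 85],
    [0, 0, 0, 0, 0, 0, 85],
    [0, 0, 0, 0, 0, 0, 85],
  ],
)

```text
time: 8.3
eef_pos: [536.2, 88.3, 70.0]
ee_rot: [-180.0, -20.0, 4.9]
contact_force: [0.2, -0.3, 0.5]
grip_width: 0.995
grasp_force: 0.0
```

```bash
python3 - <<'E'
from h import *
s=sense();print(s["time"],s["eef_pos"],s["ee_rot"])
R=Ro.from_euler("xyz",s["ee_rot"],degrees=True).as_matrix()
print("units to grasp",R.T@(np.array([535,88,70])-s["eef_pos"])/50)
c,i=snap("wrist","w4.png")
E
```

```text
8.3 [536.24931617  88.34020961  70.00462814] [-179.99677132  -19.98539133    4.9049438 ]
units to grasp [-0.02397403  0.00464239 -0.00862068]
```

View pics/w4.png

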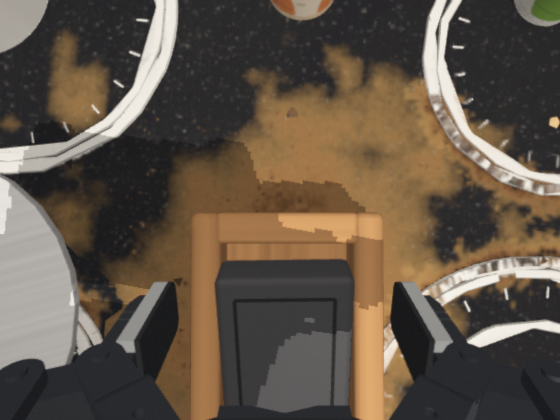

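The stone is still tilted with its end at v≈287, and the pads (v 285–350) are level with it on both sides. I'll close and then lift.

Call:
arm_command(
  increments=[
    [0, 0, 0, 0, 0, 0, 70],
    [0, 0, 0, 0, 0, 0, 60],
    [0, 0, 0, 0, 0, 0, 50],
    [0, 0, 0, 0, 0, 0, 40],
    [0, 0, 0, 0, 0, 0, 40],
    [0, 0, 0, 0, 0, 0, 40],
    [0, 0, 0, 0, 0, 0, 40],
  ],
)

```text
time: 9.05
eef_pos: [536.5, 88.3, 70.4]
ee_rot: [180.0, -20.0, 4.9]
contact_force: [-0.4, -0.5, 1.6]
grip_width: 0.632
grasp_force: 65.1
```

Call:
arm_command(
  increments=[
    [0, 0, 0, 0.03, 0, -0.09, 40],
    [0, 0, 0, 0.03, 0, -0.09, 40],
    [0, 0, 0, 0.07, 0, -0.19, 40],
    [0, 0, 0, 0.07, 0, -0.19, 40],
    [0, 0, 0, 0.1, 0, -0.28, 40],
    [0, 0, 0, 0.1, 0, -0.28, 40],
    [0, 0, 0, 0.1, 0, -0.28, 40],
    [0, 0, 0, 0.1, 0, -0.28, 40],
    [0, 0, 0, 0.1, 0, -0.28, 40],
    [0, 0, 0, 0.1, 0, -0.28, 40],
    [0, 0, 0, 0, 0, 0, 40],
  ],
)

```text
time: 10.15
eef_pos: [537.4, 88.3, 193.0]
ee_rot: [180.0, -20.3, 4.9]
contact_force: [0.4, -0.3, -3.6]
grip_width: 0.632
grasp_force: 64.5
```

```bash
python3 - <<'E'
from h import *
s=sense();print(s["time"],s["eef_pos"],s["contact_force"],s["torque"],s["grasp_force"],s["grip_width"])
c,i=snap("side","s2.png")
E
```

```text
10.15 [537.36717005  88.32120768 192.97384986] [ 0.42648194 -0.2904032  -3.63435554] [-0.01271938  0.11764455  0.03241955] 64.50612902641296 0.6319558333120135
```

View pics/s2.png

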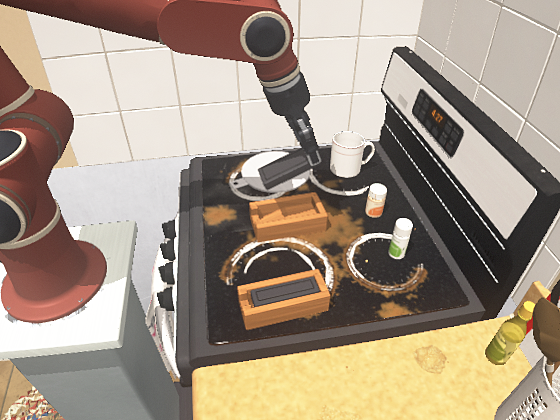

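The stone is out and held, still tilted about 20°, and the holder is empty. The narrow stone is untouched. Next I'll refine the disc centre from the saved views.

```bash
cat > disc.py <<'E'
from h import *
from scipy.optimize import least_squares
def fit(c,im,mask,c0=(499,286)):
    # outermost bright/grey -> dark transitions along radial lines from the approximate centre
    g=cv2.GaussianBlur(im,(3,3),0).max(2).astype(float);P=[]
    for a in np.radians(np.arange(0,360,3)):
        rs=np.arange(78,102,.5);v=[]
        for r in rs:
            u,w=proj(c,[c0[0]+r*np.cos(a),c0[1]+r*np.sin(a),8])
            v.append(g[int(round(w)),int(round(u))] if 3<u<556 and 3<w<416 else np.nan)
        d=np.diff(v)
        if np.isnan(d).any() or d.min()>-25: continue
        r=rs[d.argmin()];P.append((c0[0]+r*np.cos(a),c0[1]+r*np.sin(a)))
    P=np.array(P);s=least_squares(lambda p:np.hypot(*(P-p).T)-90,c0,loss="soft_l1",f_scale=1.5)
    return s.x,len(P),np.median(abs(s.fun))
E
python3 - <<'E'
from disc import *
print(fit(get_calibration("top"),cv2.imread("pics/top0.png"),0))
s0=sense();w=get_calibration("wrist");R0=Ro.from_euler("xyz",s0["ee_rot"],degrees=True).as_matrix()
Rw=np.array(w["R"]);Rc=Rw@R0;tc=R0.T@(-Rw.T@w["t"]-s0["eef_pos"])
for f,e,r in(("w1",(445.8,74.83,209.73),(-179.996,.06,4.758)),("w2",(489.76,82.83,195.84),(-180,.04,4.91))):
  R=Ro.from_euler("xyz",r,degrees=True).as_matrix();c=dict(w);c["R"]=Rc@R.T;c["t"]=-c["R"]@(np.array(e)+R@tc)
  print(f,fit(c,cv2.imread(f"pics/{f}.png"),0))
E
```

```text
(array([499.9384015 , 287.33383725]), 109, np.float64(0.917573235798784))
w1 (array([500.9589814 , 290.62220732]), 39, np.float64(0.759844316131975))
w2 (array([502.00533644, 290.48613255]), 56, np.float64(0.8850812847724541))
```

Call:
arm_command(
  increments=[
    [0, -0.7, 0, 0, 0, 0, 40],
    [0, -0.7, 0, 0, 0, 0, 40],
    [0, -0.7, 0, 0, 0, 0, 40],
    [0, -0.7, 0, 0, 0, 0, 40],
    [0, -0.7, 0, 0, 0, 0, 40],
    [0, -0.5, 0, 0, 0, 0, 40],
    [0, 0, 0, 0.07, -0.3, 0, 40],
    [0, 0, 0, 0.07, -0.4, 0, 40],
    [0, 0, 0, 0.07, -0.5, 0, 40],
    [0, 0, 0, 0.07, -0.5, 0, 40],
    [0, 0, 0, 0.07, -0.5, 0, 40],
    [0, 0, 0, 0.07, -0.5, 0, 40],
    [0, 0, 0, 0.07, -0.5, 0, 40],
    [0, 0, 0, 0.07, -0.4, 0.4, 40],
    [0, 0, 0, 0.07, -0.3, 0.4, 40],
    [0, 0, 0, 0.08, -0.17, 0.4, 40],
    [0, 0, 0, 0, 0, 0.4, 40],
    [0, 0, 0, 0, 0, 0.4, 40],
    [0, 0, 0, 0, 0, 0, 40],
    [0, 0, 0, 0, 0, 0, 40],
  ],
)

```text
time: 12.2
eef_pos: [552.9, 294.4, 88.4]
ee_rot: [180.0, 0.1, 4.9]
contact_force: [0.5, 0.8, -3.3]
grip_width: 0.631
grasp_force: 64.6
```

```bash
python3 - <<'E'
from disc import *
s=sense();print(s["time"],s["eef_pos"],s["ee_rot"],s["contact_force"],s["torque"],s["grasp_force"])
R=Ro.from_euler("xyz",s["ee_rot"],degrees=True).as_matrix()
print("units",R.T@(np.array([555.4,294.1,36])-s["eef_pos"])/50)
c,i=snap("side","s3.png")
cv2.imwrite("pics/s3c.png",cv2.resize(i[110:220,200:360,::-1],None,fx=4,fy=4,interpolation=cv2.INTER_CUBIC))
E
```

```text
12.2 [552.85189273 294.41405484  88.37755927] [1.79991783e+02 7.09906936e-02 4.92940606e+00] [ 0.54925527  0.83476944 -3.26609185] [ 0.05727172 -0.14706898  0.04866983] 64.55689072608948
units [0.05153183 0.01048674 1.04748965]
```

View pics/s3c.png

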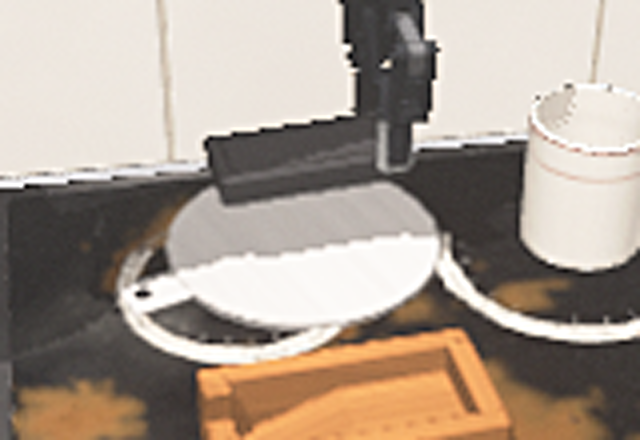

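The stone hangs level over the disc. Now I'll lower it gently, watching the force.

Call:
arm_command(
  increments=[
    [0, 0, 0, 0.05, 0.01, 0.3, 40],
    [0, 0, 0, 0, 0, 0.3, 40],
    [0, 0, 0, 0, 0, 0.2, 40],
    [0, 0, 0, 0, 0, 0.1, 40],
    [0, 0, 0, 0, 0, 0, 40],
    [0, 0, 0, 0, 0, 0, 40],
  ],
)

```text
time: 12.85
eef_pos: [556.3, 293.8, 44.1]
ee_rot: [-180.0, -0.0, 4.9]
contact_force: [0.4, 0.3, -3.5]
grip_width: 0.632
grasp_force: 64.5
```

Call:
arm_command(
  increments=[
    [0, 0, 0, 0, 0, 0.04, 40],
    [0, 0, 0, 0, 0, 0, 40],
    [0, 0, 0, 0, 0, 0, 40],
  ],
)

```text
time: 13.15
eef_pos: [556.3, 293.9, 42.5]
ee_rot: [-180.0, -0.0, 4.9]
contact_force: [-0.5, -0.1, -3.8]
grip_width: 0.635
grasp_force: 64.5
```

Call:
arm_command(
  increments=[
    [0, 0, 0, -0.02, 0, 0.04, 40],
    [0, 0, 0, 0, 0, 0.04, 40],
    [0, 0, 0, 0, 0, 0, 40],
    [0, 0, 0, 0, 0, 0, 40],
  ],
)

```text
time: 13.55
eef_pos: [555.0, 293.6, 37.9]
ee_rot: [180.0, 0.0, 4.9]
contact_force: [-1.5, -0.1, -3.4]
grip_width: 0.632
grasp_force: 64.5
```

Call:
arm_command(
  increments=[
    [0, 0, 0, 0, 0, 0.03, 40],
    [0, 0, 0, 0, 0, 0, 40],
    [0, 0, 0, 0, 0, 0, 40],
  ],
)

```text
time: 13.85
eef_pos: [555.1, 293.7, 36.5]
ee_rot: [-180.0, 0.0, 4.9]
contact_force: [0.5, 0.5, -2.9]
grip_width: 0.631
grasp_force: 64.5
```

Call:
arm_command(
  increments=[
    [0, 0, 0, 0, 0, 0.03, 40],
    [0, 0, 0, 0, 0, 0, 40],
    [0, 0, 0, 0, 0, 0, 40],
  ],
)

```text
time: 14.15
eef_pos: [555.3, 293.7, 35.3]
ee_rot: [-180.0, -0.0, 4.9]
contact_force: [0.5, 0.3, -2.8]
grip_width: 0.631
grasp_force: 64.6
```

Call:
arm_command(
  increments=[
    [0, 0, 0, 0, 0, 0.03, 40],
    [0, 0, 0, 0, 0, 0, 40],
    [0, 0, 0, 0, 0, 0, 40],
  ],
)

```text
time: 14.45
eef_pos: [555.4, 293.8, 34.9]
ee_rot: [180.0, -0.0, 4.9]
contact_force: [-3.0, -1.1, 5.5]
grip_width: 0.631
grasp_force: 65.5
```

Call:
arm_command(
  increments=[
    [0, 0, 0, 0, 0, 0.02, 40],
    [0, 0, 0, 0, 0, 0, 40],
    [0, 0, 0, 0, 0, 0, 40],
  ],
)

```text
time: 14.75
eef_pos: [555.4, 293.8, 34.9]
ee_rot: [180.0, 0.0, 4.9]
contact_force: [-6.2, -2.0, 10.6]
grip_width: 0.63
grasp_force: 66.0
```

Contact made. Next I'll release, rise and back away.

Call:
arm_command(
  increments=[
    [0, 0, 0, 0, 0, -0.02, 50],
    [0, 0, 0, 0, 0, 0, 58],
    [0, 0, 0, 0, 0, 0, 66],
    [0, 0, 0, 0, 0, 0, 75],
    [0, 0, 0, 0, 0, 0, 85],
    [0, 0, 0, 0, 0, 0, 85],
    [0, 0, 0, 0, 0, 0, 85],
    [0, 0, 0, 0, 0, -0.2, 85],
    [0, 0, 0, 0, 0, -0.4, 85],
    [0, 0, 0, 0, 0, -0.6, 85],
    [0, 0, 0, 0, 0, -0.8, 85],
    [0, 0, 0, 0, 0, -0.8, 85],
    [0, 0, 0, 0, 0, -0.4, 85],
    [0, 0, 0, 0, 0, 0, 85],
    [0, 0, 0, 0, 0, 0, 85],
  ],
)

```text
time: 16.25
eef_pos: [555.2, 293.7, 194.1]
ee_rot: [-180.0, -0.1, 4.9]
contact_force: [-0.2, 0.6, -0.7]
grip_width: 0.991
grasp_force: 0.0
```

```bash
python3 - <<'E'
from disc import *
s=sense();print(s["time"],s["eef_pos"],s["contact_force"],s["grip_width"])
c,im=snap("wrist","w5.png");g=im.max(2)
# dark blob inside disc, top face at z=28
m=np.zeros(g.shape,np.uint8)
poly=np.array([proj(c,[501.5+82*np.cos(a),289.5+82*np.sin(a),8]) for a in np.linspace(0,6.28,60)])
cv2.fillPoly(m,[poly.astype(np.int32)],255)
b=((g<110)&(m>0)).astype(np.uint8);b=cv2.morphologyEx(b,cv2.MORPH_OPEN,np.ones((5,5)))
q=max(cv2.findContours(b,0,2)[0],key=cv2.contourArea);r=cv2.minAreaRect(q);B=cv2.boxPoints(r)
P=np.array([onz(c,*p,28)[:2] for p in B]);print(B.round(),P.round(1),P.mean(0),np.linalg.norm(P-np.roll(P,1,0),axis=1),cv2.contourArea(q)/np.prod(r[1]))
print("expect",[np.round(proj(c,[501.5+x*.9963-y*.0855,289.5+x*.0855+y*.9963,28])) for x,y in((60,28),(60,-28),(-60,-28),(-60,28))])
print(poly[:,0].min(),poly[:,0].max(),poly[:,1].min(),poly[:,1].max())
E
```

```text
16.25 [555.17888238 293.72102854 194.10220687] [-0.2470337   0.58212565 -0.67300043] 0.9913718408500766
[[250. 172.]
 [317. 172.]
 [317. 306.]
 [250. 306.]] [[566.7 323.2]
 [571.2 270.7]
 [449.6 256.8]
 [444.5 316.2]] [507.96934887 291.70895493] [122.39666258  52.70625509 122.4030021   59.69011324] 0.9449766094898641
expect [array([250., 182.]), array([321., 182.]), array([317., 311.]), array([254., 311.])]
193.41184422157403 377.336573142235 149.47716127922547 318.6160508906106
```

```bash
python3 - <<'E'
from disc import *
c=get_calibration("wrist");im=cv2.imread("pics/w5.png");print(fit(c,im,0,(501,289)))
g=im.max(2);u=285
for u in(265,285,300):
  col=g[150:330,u].astype(int);print([ (150+k,col[k]) for k in range(0,180,3)][:12],[ (150+k,col[k]) for k in range(140,180,3)])
for x in(440,445,450): print(x,proj(c,[x,285,28]))
for x in(558,562,566,570): print(x,proj(c,[x,295,8]))
E
```

```text
(array([500.99053472, 290.32389754]), 106, np.float64(1.2147554392412587))
[(150, np.int64(213)), (153, np.int64(217)), (156, np.int64(216)), (159, np.int64(215)), (162, np.int64(207)), (165, np.int64(158)), (168, np.int64(153)), (171, np.int64(151)), (174, np.int64(41)), (177, np.int64(52)), (180, np.int64(88)), (183, np.int64(96))] [(290, np.int64(53)), (293, np.int64(55)), (296, np.int64(54)), (299, np.int64(34)), (302, np.int64(54)), (305, np.int64(56)), (308, np.int64(150)), (311, np.int64(152)), (314, np.int64(148)), (317, np.int64(150)), (320, np.int64(150)), (323, np.int64(139)), (326, np.int64(26)), (329, np.int64(100))]
[(150, np.int64(218)), (153, np.int64(216)), (156, np.int64(216)), (159, np.int64(221)), (162, np.int64(216)), (165, np.int64(161)), (168, np.int64(154)), (171, np.int64(145)), (174, np.int64(40)), (177, np.int64(56)), (180, np.int64(95)), (183, np.int64(100))] [(290, np.int64(53)), (293, np.int64(54)), (296, np.int64(53)), (299, np.int64(36)), (302, np.int64(52)), (305, np.int64(61)), (308, np.int64(151)), (311, np.int64(149)), (314, np.int64(146)), (317, n
[... 448 characters left out ...]
)), (302, np.int64(100)), (305, np.int64(116)), (308, np.int64(211)), (311, np.int64(208)), (314, np.int64(213)), (317, np.int64(210)), (320, np.int64(208)), (323, np.int64(210)), (326, np.int64(214)), (329, np.int64(213))]
440 (np.float64(284.11224046611625), np.float64(312.59869917585974))
445 (np.float64(284.5945965962853), np.float64(307.7964064665257))
450 (np.float64(285.08151860956946), np.float64(302.949453006482))
558 (np.float64(284.2634319476638), np.float64(178.25242186544932))
562 (np.float64(284.67324563496356), np.float64(173.63736929635516))
566 (np.float64(285.08650491548735), np.float64(168.98332780519863))
570 (np.float64(285.5032622841596), np.float64(164.28970157477653))
```

The stone lies flat, within about 4 mm of the disc's centre, and the gripper is well clear. I'm handing in the job.

```bash
python3 -c "
from cell import *
print(job_done())"
```

```text
the job is handed in; nothing more can be done
None
```

The broad stone was tipped up, taken from its holder and laid flat on the heat diffuser, about 4 mm from its centre by my measurement; the narrow stone was left alone, and the job was handed in at about 16 s (no verdict was returned).

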